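# Lock the swing-arm jig with the ball-lock pin

### The job

Lock the camera-repair jig's arm with its ball-lock pin: squeeze the red side buttons of the black-handled pin, lift it out of its wooden stand and carry it high over the lamp's turntable to the jig. Keeping the buttons squeezed, slide it straight down through the jig's brass-rimmed holes until its collar rests on the rim, then let go so that the buttons and balls spring out and lock it. Leave the white-knobbed plain pin in its stand.

Things in the scene. Friction and masses are not known exactly. Their poses are not given: they have to be found in the camera images.
- lock_pin: Ball-lock pin, 0.16 kg, upright in a fixed wooden stand (52 mm square, 70 mm high, 32 mm hole). Origin: centre of the collar's underside, 70 mm above the desk at first; z up the pin. Above it: collar 40 mm wide, 5 mm thick; black handle 34 (x) by 25 mm (y), top 45 mm above origin, red buttons on its two y sides. Below: steel shank 14 mm wide, tapering to a 6 mm nose 64 mm below origin.
- button (a joint): Travel of the two linked red buttons: 0 m out, 0.005 m squeezed flush with the handle (about 6 N a side; sprung). Each 14 mm wide, 20 mm high, centred 27 mm above the pin's origin; 35 mm over both out, 25 mm in. They drive two brass balls in the shank 49 to 54 mm below the origin: out, 26 mm over both (too wide for the jig's holes); drawn in flush while the buttons are squeezed.
- jig_mouth (a point): Centre of the brass funnel's rim on the fixed jig, 85 mm above the desk; a pin that is home has its origin here, at any turn. z up; x along the level arm to its pivot post (118 mm off, top 67 mm above desk). Funnel 30 mm wide inside at the rim, 20 mm 10 mm lower; under it aligned 19 mm holes through two lugs and the arm's eye, ending 44 mm below the rim; open space below.
- plain_pin: Bystander: plain locating pin of the same size in the same kind of stand, with a round white knob (28 mm wide, top 45 mm above its origin) and no buttons. Origin: under its collar. Leave it there. Both stands are on the robot's left, the jig on its right; between them the lamp's turntable (spindle near the middle, with a hose) stands 220 mm above the desk: carry the pin's nose above that.
Mind the look-alikes: they are no part of the job. What is shaped like the lock_pin but orange or pink is not meant.

How it is judged:
On the way, in this order (a step that is already met when the one before it is completed fails the run):
1. the ball-lock pin is lifted clear of its stand with its buttons squeezed (height (world z) of lock_pin above 0.125 m and value of joint button above 0.0035 m), for 0.1 s.
2. the pin is pushed home in the jig's holes with its buttons still squeezed (z of lock_pin in the frame of jig_mouth below 0.005 m and horizontal distance between lock_pin and jig_mouth below 0.008 m and value of joint button above 0.0035 m), for 0.1 s.
At the end, for the whole second after the job is handed in: The ball-lock pin stands in the jig's holes with its collar within 5 mm of the brass rim's height, within 8 mm of the hole's axis sideways and upright within 0.15 rad, its buttons out again (under 1.5 mm of travel, balls locked), at rest (z of lock_pin in the frame of jig_mouth between -0.005 and 0.005 m and horizontal distance between lock_pin and jig_mouth below 0.008 m and angle between lock_pin's own z axis and vertical below 0.15 rad and value of joint button below 0.0015 m and linear speed of lock_pin below 0.02 m/s); the robot touches nothing.
It fails at once if the plain pin is moved more than 30 mm from where it stood (distance of plain_pin from where it was at the start of the episode above 0.03 m).
It also fails if it takes over 48 s, if anything falls off the work surface, if the arm or the gripper's body presses on something with over 40 N, if the wrist force passes 120 N, or if a joint passes its speed limit or range.

### The arm

A 6-joint arm with a two-finger parallel gripper is mounted at the origin on a cart in front of the work surface, level with it; the furniture and walls round the work are solid. World frame = base frame: x ahead of the robot, y to its left, z up, the work surface at z = 0. Lengths are in m, angles in rad, forces in N, time in s.
With the tool pointing down it reaches from about 0.25 to 0.725 m from the base axis. Payload 4 kg.
Tool frame: the origin (TCP) lies midway between the tips of the shut fingers; the grasp point (between the pads) lies 19 mm behind it (bot.grip_point_offset is the distance from the TCP to the grasp point, in m); z points along the fingers, y is the line along which they close (so a half turn about z gives the same grasp; the last joint's range is limited). The gripper opens to 85 mm and grips with 20 to 120 N. Pads are 22 mm wide; open, the fingers measure 114 mm over their backs; the gripper's body (76 mm by 85 mm) begins 54 mm behind the grasp point. The pads swing forward as they close: fully open they stand 13 mm farther back than shut.
Start: joints at [-1.115, 0.241, 0.005, 1.335, 0, 1.571], TCP at [0.22, -0.449, 0.231] pointing down, gripper open.
Joint ranges: [-2.72, 2.72], [-1.05, 1.87], [-1.09, 1.28], [-1.99, 2.15], [-1.42, 1.44], [-3.14, 3.14]. Speed limits (rad/s): [2.79, 2.79, 3.14, 3.14, 3.14, 3.14].

### API

Orientations are given as a unit quaternion [x, y, z, w].
In Python, from workcell import bot gives the robot as it stands.
- The arm moves only by the tool step_arm, never from a script. Its argument "targets" is text: rows parted by semicolons, each of 7 numbers parted by spaces: the opening, from -1 (shut) to 1 (fully open), so that 0 is half open, then the shift along the world's x, y, z normalised to -1 to 1, where 1 is 0.5 m, then the turn, a rotation vector about the world's x, y, z normalised to -1 to 1, where 1 is pi/4 rad. In form: gripper x y z wx wy wz; .... A call has 1 to 10 rows; each row is the pose to reach, as a shift and turn from the pose commanded when the call began; what a row does not reach only later rows make up. A row lasts 1/12 s, in which the tool goes at most 41.7 mm and 7.16 degrees, less where a joint would pass 70% of its speed; a pose out of reach is approached as far as the arm can. A call with a number of a shift or a turn outside -1 to 1 is refused whole. A call with a gripper value outside its range is refused whole. The fingers move at their own pace and stop on an object; the grip force is fixed at half the most. Time passes only in rows, so rows that repeat a pose let the fingers close. It gives the time, the measured TCP pose, the force, the opening and the grip force at its end, in the units of the state.
- bot.get_obs(): the state, without advancing time (a new reading comes with each control period).
- bot.camera(name): name is "scene" or "top" or "wrist"; returns the picture (420x560x3 uint8, red, green, blue); there is no depth.
- bot.camera_info(name): a dict with "vertical_fov" (degrees; the focal length in pixels is half the picture's height over the tangent of half this angle, whatever the lens; pixels are square), "cx", "cy" (the principal point, pixels), "pose" (4x4, takes a point from camera to world coordinates). Camera axes: x right, y up, looking along -z (the intrinsics and any distortion apply to the point x, -y, -z); pixel columns grow to the right and rows downward; lengths in m; the calibration is good to about 2 mm. A picture is of the moment at which its call begins: read the wrist's pose just before it. camera_info takes no time and is no camera call; for the wrist camera it gives the pose at the moment of the call.
- bot.job_done(): hands the job in; it is judged then, once.
The state is a dict: "clock": time; "joint_pos": joint angles; "joint_vel": joint speeds; "tau": joint torques, N m; "eef_pos": TCP position; "tool_rot": TCP orientation; "ft_force": force on the tool from outside, world axes, zero at the start; "ft_torque": the same for the moment, N m; "grip_width": finger opening in m; "grasp_force": force on a finger pad.
Only numpy, scipy, OpenCV 4.12 (cv2) and the standard library are available. Lean on these libraries where they do the work, as an engineer would, in place of code of your own. Each camera call takes 0.05 s, during which the arm holds its last target. There are 200 camera calls.

## Working session

There is one attempt and no reset: what is moved stays moved. The work goes in short steps, Python scripts to look and compute and a tool call to move; the robot and the scene stay as the last step left them, time stands still between calls to the robot, and variables do not carry over. Pictures are saved under pics/ and viewed, at most 10 in all, crops included, and the job is handed in when it is done.

Besides the shell and the picture viewer there is one more tool, called after "Emit:" as name(argument=value, ...) on one line, values as JSON. step_arm: Moves the arm, as the interface text tells. Scaled input: -1 to 1 covers 0.5 m each way for a shift and pi/4 rad each way for a turn. Its arguments: {"type":"object","properties":{"targets":{"type":"string"}},"required":["targets"]}

```bash
mkdir -p pics; ls; python3 - <<'E'
from workcell import bot
import cv2,numpy as np
for n in("scene","top"):
    im=bot.camera(n); cv2.imwrite(f"pics/{n}0.png",im[...,::-1])
    i=bot.camera_info(n); print(n,i)
o=bot.get_obs(); print(o)
E
```

```text
pics
scene {'vertical_fov': 54.468459502328216, 'cx': 273.5307766701577, 'cy': 206.95975228912224, 'pose': array([[-0.71422146,  0.44946677, -0.53653269, -0.03580643],
       [-0.6995103 , -0.43216496,  0.56913863,  0.57641248],
       [ 0.02393828,  0.78180117,  0.62306813,  0.73594775],
       [ 0.        ,  0.        ,  0.        ,  1.        ]])}
top {'vertical_fov': 47.83850999405378, 'cx': 276.3958688360654, 'cy': 209.34348848295852, 'pose': array([[-9.71920072e-02,  9.70862514e-01, -2.19042674e-01,
         2.48878197e-01],
       [-9.95264073e-01, -9.52005560e-02,  1.96539868e-02,
        -1.12581183e-03],
       [-1.77166536e-03,  2.19915514e-01,  9.75517313e-01,
         1.29048099e+00],
       [ 0.00000000e+00,  0.00000000e+00,  0.00000000e+00,
         1.00000000e+00]])}
{'clock': 0.1, 'joint_pos': array([-1.11500784e+00,  2.41317842e-01,  3.88796362e-03,  1.33520535e+00,
        3.61091681e-05,  1.57080565e+00]), 'joint_vel': array([-4.16038157e-04,  9.83530589e-05,  3.80585448e-03, -2.09144226e-04,
        1.98493265e-03, -1.77064015e-03]), 'tau': array([ 3.08797771e-04, -3.73138225e+01,  2.53010166e+01,  1.08636546e-02,
       -6.64403888e-05, -8.13484320e-06]), 'eef_pos': array([ 0.21985142, -0.44845529,  0.23052294]), 'tool_rot': array([ 9.74144947e-01,  2.25922060e-01, -1.90145360e-04, -8.99757730e-04]), 'ft_force': array([-0.18465629,  0.44765967,  0.17808093]), 'ft_torque': array([-0.01493428, -0.04833731, -0.01138507]), 'grasp_force': 0.0, 'grip_width': 0.08559874283039288}
```

View pics/scene0.png

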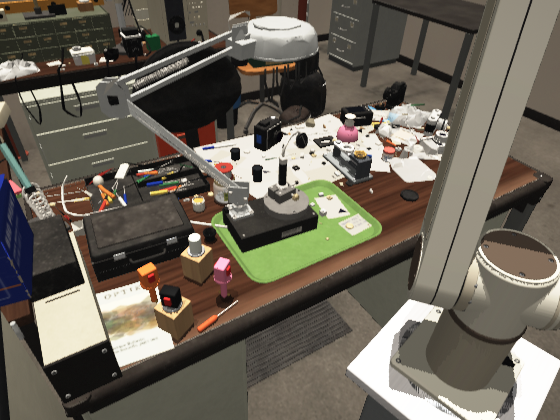

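View pics/top0.png

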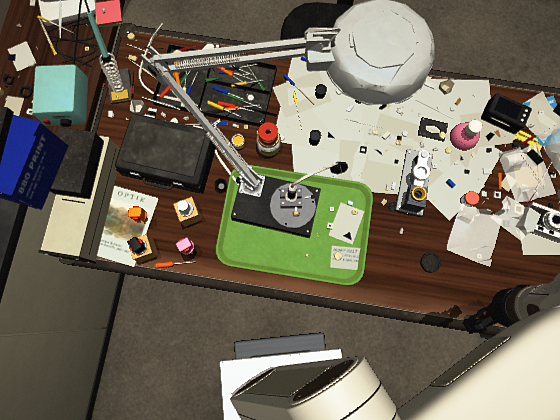

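The scene picture shows the black-handled pin in its stand at (172,297), the white-knobbed pin at (195,243), an orange look-alike at (148,272), a pink one at (223,268) and the jig at (350,160). In the top picture these are at (138,243), (183,207), (136,213), (184,244) and (416,190). I choose the black one and will check it in one close composite crop.

```bash
cat > h.py <<'E'
from workcell import bot
import numpy as np,cv2
def ray(n,u,v,info=None):
    i=info or bot.camera_info(n); f=210/np.tan(np.radians(i["vertical_fov"]/2)); P=i["pose"]
    d=P[:3,:3]@np.array([(u-i["cx"])/f,-(v-i["cy"])/f,-1]); return P[:3,3],d/np.linalg.norm(d)
def plane(n,u,v,z,info=None):
    o,d=ray(n,u,v,info); return o+d*(z-o[2])/d[2]
def tri(r1,r2):
    (a,d),(b,e)=r1,r2; s,t=np.linalg.lstsq(np.c_[d,-e],b-a,rcond=None)[0]
    return (a+s*d+b+t*e)/2,np.linalg.norm(a+s*d-b-t*e)
E
python3 - <<'E'
import cv2,numpy as np
s=cv2.imread("pics/scene0.png");t=cv2.imread("pics/top0.png")
c=lambda im,x,y,w=66,h=50:cv2.resize(im[y:y+h,x:x+w],(400,300),interpolation=cv2.INTER_CUBIC)
cv2.imwrite("pics/crops.png",np.vstack([np.hstack([c(s,140,275,80,60),c(t,105,215,80,60)]),np.hstack([c(s,310,130,80,60),c(t,376,150,80,60)])]))
E
```

```text
(no output)
```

View pics/crops.png

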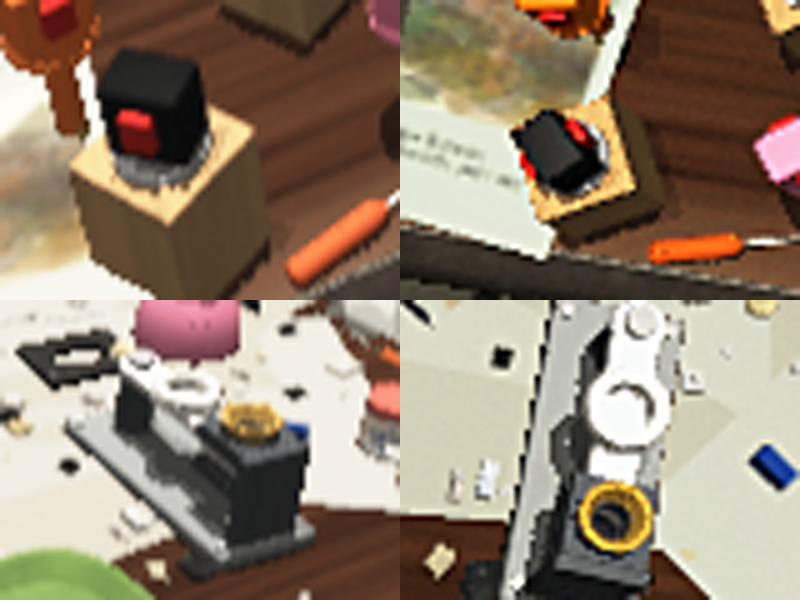

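The close crop confirms the black-handled pin with red buttons in a wooden stand, and the brass funnel at top (419,193) and scene (360,154). Next I measure them with colour masks.

```bash
python3 - <<'E'
from h import *
s=cv2.imread("pics/scene0.png");t=cv2.imread("pics/top0.png")
def comp(im,lo,hi,x,y,w,h):
    m=cv2.inRange(cv2.cvtColor(im,cv2.COLOR_BGR2HSV),lo,hi)[y:y+h,x:x+w]
    n,l,st,c=cv2.connectedComponentsWithStats(m)
    return [(st[i,4],(c[i]+[x,y]).round(1),(st[i,0]+x,st[i,1]+y,st[i,2],st[i,3])) for i in range(1,n) if st[i,4]>3]
for k in [("brass top",t,(15,110,90),(32,255,255),400,180,40,35),("brass sc",s,(15,110,70),(32,255,255),340,135,40,35),
 ("red top",t,(0,180,90),(6,255,255),120,228,35,35),("red sc",s,(0,170,80),(6,255,255),150,280,40,40),
 ("black top",t,(0,0,0),(179,255,45),123,233,25,22),("black sc",s,(0,0,0),(179,255,45),155,280,30,35)]:
    print(k[0],comp(*k[1:]))
T=tri(ray("top",136,244),ray("scene",170,289.4));print("handle top",T)
T=tri(ray("top",419.2,193.4),ray("scene",360.2,154));print("funnel",T)
print("piv-ish",plane("top",424,155,.067), "funnel85",plane("top",419.2,193.4,.085))
a=plane("top",105+178/5,215+133/5,.1);b=plane("top",105+128/5,215+170/5,.1);print(a,b,np.degrees(np.arctan2(*(a-b)[[1,0]])))
# long edges of handle top
c=[plane("top",105+x/5,215+y/5,.115)[:2] for x,y in((112,128),(150,108),(200,160),(160,190))];print(np.round(c,3))
print(plane("top",183,207,.115),plane("top",136,213,.115),plane("top",184,243,.115))
E
```

```text
brass top [(np.int32(123), array([419.2, 192.6]), (np.int32(412), np.int32(186), np.int32(15), np.int32(15)))]
brass sc [(np.int32(67), array([359.9, 153.8]), (np.int32(354), np.int32(151), np.int32(13), np.int32(7)))]
red top [(np.int32(9), array([139.7, 240.8]), (np.int32(138), np.int32(239), np.int32(4), np.int32(5))), (np.int32(8), array([130.1, 248. ]), (np.int32(129), np.int32(246), np.int32(3), np.int32(5)))]
red sc [(np.int32(11), array([151.5, 280.7]), (np.int32(150), np.int32(280), np.int32(5), np.int32(3))), (np.int32(53), array([166.8, 300.6]), (np.int32(163), np.int32(297), np.int32(8), np.int32(9)))]
black top [(np.int32(107), array([136.4, 246. ]), (np.int32(128), np.int32(237), np.int32(18), np.int32(17)))]
black sc [(np.int32(327), array([170.9, 295.1]), (np.int32(160), np.int32(285), np.int32(21), np.int32(23)))]
handle top (array([0.45959239, 0.33508349, 0.11295698]), np.float64(0.0017452982404475644))
funnel (array([ 0.52633437, -0.40459969,  0.08106845]), np.float64(0.0005616499318666093))
piv-ish [ 0.63513212 -0.43972766  0.067     ] funnel85 [ 0.52568133 -0.40315938  0.085     ]
[0.46626287 0.32630503 0.1       ] [0.44979427 0.35215914 0.1       ] -57.50360128230667
[[0.469 0.355]
 [0.478 0.336]
 [0.449 0.312]
 [0.436 0.332]]
[0.54214572 0.21150796 0.115     ] [0.53816605 0.33129908 0.115     ] [0.44937221 0.21401256 0.115     ]
```

Emit:
step_arm(targets="1 0.04 0.1 0.1 0 0 0.15; 1 0.08 0.2 0.2 0 0 0.3; 1 0.1 0.3 0.28 0 0 0.45; 1 0.12 0.4 0.28 0 0 0.6; 1 0.14 0.45 0.28 0 0 0.75; 1 0.16 0.5 0.28 0 0 0.9; 1 0.16 0.5 0.28 0 0 1")

```text
clock: 0.68
eef_pos: [0.2961, -0.2093, 0.3687]
tool_rot: [0.812, 0.583, 0.0, 0.0]
ft_force: [1.4, -0.6, -0.1]
grip_width: 0.0855
grasp_force: 0.0
```

Emit:
step_arm(targets="1 0.03 0.08 0 0 0 0.15; 1 0.06 0.16 0 0 0 0.3; 1 0.09 0.24 0 0 0 0.45; 1 0.12 0.32 0 0 0 0.6; 1 0.14 0.4 0 0 0 0.75; 1 0.16 0.48 0 0 0 0.9; 1 0.16 0.5 0 0 0 1")

```text
clock: 1.27
eef_pos: [0.3769, 0.0435, 0.3673]
tool_rot: [0.524, 0.851, 0.001, -0.001]
ft_force: [0.3, 0.1, 0.7]
grip_width: 0.0855
grasp_force: 0.0
```

Emit:
step_arm(targets="1 0.02 0.08 0 0 0 0.15; 1 0.04 0.16 0 0 0 0.3; 1 0.06 0.24 0 0 0 0.45; 1 0.08 0.32 0 0 0 0.6; 1 0.1 0.4 0 0 0 0.75; 1 0.12 0.48 0 0 0 0.9; 1 0.12 0.5 0 0 0 1")

```text
clock: 1.85
eef_pos: [0.4368, 0.2942, 0.3653]
tool_rot: [0.159, 0.987, -0.0, -0.001]
ft_force: [-0.3, -0.3, -0.9]
grip_width: 0.0854
grasp_force: 0.0
```

Emit:
step_arm(targets="1 0.01 0.04 -0.05 0 0 0.15; 1 0.02 0.07 -0.1 0 0 0.3; 1 0.03 0.07 -0.15 0 0 0.45; 1 0.03 0.07 -0.15 0 0 0.6; 1 0.03 0.07 -0.15 0 0 0.75; 1 0.03 0.07 -0.15 0 0 0.9; 1 0.03 0.07 -0.15 0 0 1; 1 0.03 0.07 -0.15 0 0 1")

```text
clock: 2.52
eef_pos: [0.451, 0.3239, 0.2923]
tool_rot: [-0.227, 0.974, -0.0, -0.001]
ft_force: [0.6, -0.4, 0.5]
grip_width: 0.0854
grasp_force: 0.0
```

```bash
python3 - <<'E'
from h import *
i=bot.camera_info("wrist");im=bot.camera("wrist");cv2.imwrite("pics/w1.png",im[...,::-1])
o=bot.get_obs();print(o["eef_pos"],o["tool_rot"],o["joint_pos"].round(2),i)
np.save("w1.npy",i,allow_pickle=True)
E
```

```text
[0.45106357 0.32391073 0.2924761 ] [-2.25083159e-01  9.74339351e-01 -2.59625040e-04 -5.76482641e-04] [ 0.62  0.34  0.3   1.53 -0.    0.17] {'vertical_fov': 68.66322222182086, 'cx': 274.9430119447539, 'cy': 213.6350437658719, 'pose': array([[-4.41677788e-01, -8.54566541e-01, -2.73197288e-01,
         3.80118482e-01],
       [ 8.97173647e-01, -4.20558719e-01, -1.34943732e-01,
         2.89157922e-01],
       [ 4.22896884e-04, -3.04707056e-01,  9.52446025e-01,
         4.34118306e-01],
       [ 0.00000000e+00,  0.00000000e+00,  0.00000000e+00,
         1.00000000e+00]])}
```

View pics/w1.png

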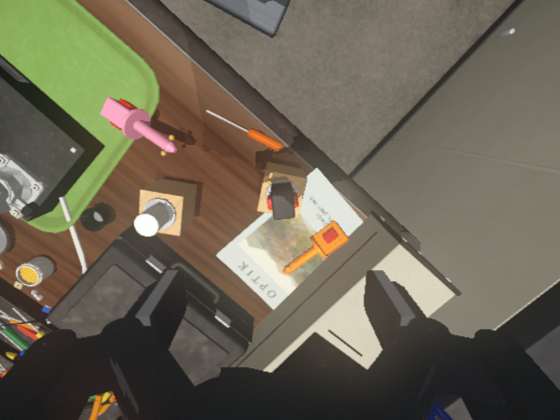

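The wrist picture shows the lock pin at about (283,200) with red buttons left and right, the orange look-alike at (328,238), the white knob at (155,218) and the pink one at (125,115). Next I measure the pin and the heights of its neighbours.

```bash
python3 - <<'E'
from h import *
im=cv2.imread("pics/w1.png");i=np.load("w1.npy",allow_pickle=True).item()
hsv=cv2.cvtColor(im,cv2.COLOR_BGR2HSV)
def comps(m,x,y,a):
    n,l,st,c=cv2.connectedComponentsWithStats(m)
    return [(st[k,4],(c[k]+[x,y]).round(1),(st[k,:4]+[x,y,0,0]).tolist()) for k in range(1,n) if st[k,4]>a]
x,y,w,h=250,165,70,65
r=hsv[y:y+h,x:x+w]
red=cv2.inRange(r,(0,170,70),(6,255,255))|cv2.inRange(r,(174,170,70),(180,255,255));print("red",comps(red,x,y,4))
bl=cv2.inRange(r,(0,0,0),(179,255,70));print("blk",comps(bl,x,y,30))
print("orange wr/top/sc tri", tri(ray("top",136,213),ray("scene",148,272)), tri(ray("wrist",330,236,i),ray("top",136,213)))
print("pink", tri(ray("top",184,243),ray("scene",222,265)),tri(ray("top",184,243),ray("wrist",120,112,i)))
print("pin top@.115",plane("wrist",284,193,.115,i))
print("white",plane("wrist",155,217,.115,i))
cv2.imwrite("pics/w1c.png",cv2.resize(im[160:240,240:350],None,fx=7,fy=7,interpolation=cv2.INTER_CUBIC))
E
```

```text
red [(np.int32(5), array([269.6, 207.4]), [269, 206, 3, 3])]
blk []
orange wr/top/sc tri (array([0.54213416, 0.3358667 , 0.09863478]), np.float64(0.00015874285772860601)) (array([0.36141068, 0.19418744, 0.65858048]), np.float64(0.09149612523114761))
pink (array([0.45065289, 0.21570899, 0.10049556]), np.float64(0.0029711151599142198)) (array([0.42804413, 0.19502538, 0.21697462]), np.float64(0.007768269895014178))
pin top@.115 [0.44665211 0.33283181 0.115     ]
white [0.53302155 0.2184202  0.115     ]
```

View pics/w1c.png

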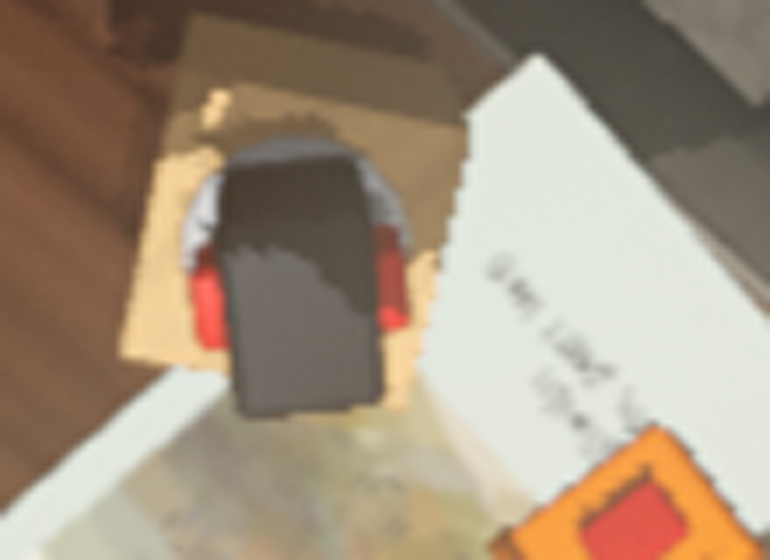

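```bash
python3 - <<'E'
from h import *
i=np.load("w1.npy",allow_pickle=True).item()
P=lambda x,y,z:plane("wrist",240+x/7,160+y/7,z,i)[:2]
A,B=P(238,415,.115),P(383,402,.115);print("edge",A,B,np.linalg.norm(B-A))
u=(B-A)/np.linalg.norm(B-A); print("yaw",np.degrees(np.arctan2(u[1],u[0])))
n=np.array([-u[1],u[0]]); m=(A+B)/2
c=i["pose"][:2,3]; n*=np.sign(n@(c-m)); print("centre",m+.017*n)
a,b=P(207,265,.107),P(393,230,.107);print("btn top edges",np.linalg.norm(a-b),np.degrees(np.arctan2(*(b-a)[::-1])),(a+b)/2)
a,b=P(215,348,.107),P(398,325,.107);print("btn far edges",np.linalg.norm(a-b),np.degrees(np.arctan2(*(b-a)[::-1])),(a+b)/2)
print("collar", [P(x,y,.075) for x,y in((188,235),(412,235))])
# stand top corners z .07
print("stand",[P(x,y,.07).round(4) for x,y in((120,358),(185,125),(470,125),(410,400))])
E
```

```text
edge [0.47794426 0.33631579] [0.46601209 0.35570257] 0.02276453398745724
yaw 121.61144700792397
centre [0.45750059 0.33709852]
btn top edges 0.029624766965517864 127.19357487548749 [0.45126806 0.33396716]
btn far edges 0.029248816693731344 123.68668727892818 [0.46380555 0.34142987]
collar [array([0.46471478, 0.32014839]), array([0.44774116, 0.35463583])]
stand [array([0.4914, 0.3195]), array([0.4487, 0.3117]), array([0.4271, 0.3555]), array([0.4757, 0.3692])]
```

Emit:
step_arm(targets="0.5 0.014 0.024 0 0 0 0.145; 0.5 0.014 0.024 -0.05 0 0 0.145; 0.5 0.014 0.024 -0.12 0 0 0.145; 0.5 0.014 0.024 -0.2 0 0 0.145; 0.5 0.014 0.024 -0.26 0 0 0.145; 0.5 0.014 0.024 -0.26 0 0 0.145; 0.5 0.014 0.024 -0.26 0 0 0.145")

```text
clock: 3.15
eef_pos: [0.457, 0.3351, 0.1617]
tool_rot: [-0.28, 0.96, -0.001, -0.002]
ft_force: [-0.3, 0.5, -0.4]
grip_width: 0.0641
grasp_force: 0.0
```

```bash
python3 - <<'E'
from h import *
i=bot.camera_info("wrist");im=bot.camera("wrist");cv2.imwrite("pics/w2.png",im[...,::-1])
o=bot.get_obs();print(o["eef_pos"],o["tool_rot"],o["grip_width"])
np.save("w2.npy",i,allow_pickle=True)
E
```

```text
[0.45856101 0.33627255 0.16399476] [-2.80510455e-01  9.59850959e-01  5.22374466e-05  1.36453101e-04] 0.06394463966030231
```

View pics/w2.png

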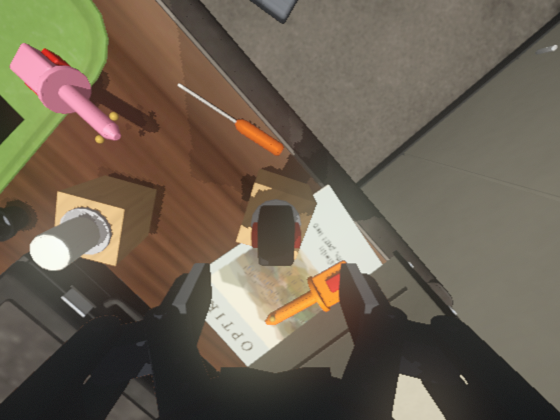

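The pin's handle at (276,235) is centred between the fingers (about 195 and 360). Quick check of its position from this view.

```bash
python3 - <<'E'
from h import *
i=np.load("w2.npy",allow_pickle=True).item()
A,B=[plane("wrist",x,266,.115,i)[:2] for x in(258,295)];u=(B-A)/np.linalg.norm(B-A);n=np.array([-u[1],u[0]]);m=(A+B)/2
n*=np.sign(n@(i["pose"][:2,3]-m));print(A,B,np.linalg.norm(B-A),np.degrees(np.arctan2(u[1],u[0])),m+.017*n)
E
```

```text
[0.47876849 0.33568676] [0.46521391 0.35689928] 0.025173351176816464 122.57816085222476 [0.45766602 0.33713938]
```

Emit:
step_arm(targets="0.5 0 0 -0.06 0 0 0; 0.5 0 0 -0.12 0 0 0; 0.5 0 0 -0.166 0 0 0; 0.5 0 0 -0.166 0 0 0; 0.5 0 0 -0.166 0 0 0; 0.5 0 0 -0.166 0 0 0")

```text
clock: 3.7
eef_pos: [0.4603, 0.3376, 0.0833]
tool_rot: [-0.281, 0.96, 0.001, 0.003]
ft_force: [1.7, 0.6, -0.2]
grip_width: 0.064
grasp_force: 0.0
```

Emit:
step_arm(targets="-1 0 0 0 0 0 0; -1 0 0 0 0 0 0; -1 0 0 0 0 0 0; -1 0 0 0 0 0 0; -1 0 0 0 0 0 0; -1 0 0 0 0 0 0; -1 0 0 0 0 0 0; -1 0 0 0 0 0 0")

```text
clock: 4.37
eef_pos: [0.4596, 0.3371, 0.0824]
tool_rot: [-0.281, 0.96, 0.001, 0.002]
ft_force: [-1.0, -0.6, 7.2]
grip_width: 0.0244
grasp_force: 59.9
```

Emit:
step_arm(targets="-1 0 0 0.04 0 0 0; -1 0 0 0.1 0 0 0; -1 0 0 0.17 0 0 0; -1 0 0 0.25 0 0 0; -1 0 0 0.33 0 0 0; -1 0 0 0.41 0 0 0; -1 0 0 0.49 0 0 0; -1 0 0 0.55 0 0 0; -1 0 0 0.55 0 0 0; -1 0 0 0.55 0 0 0")

```text
clock: 5.2
eef_pos: [0.4589, 0.3366, 0.3574]
tool_rot: [-0.281, 0.96, 0.001, 0.002]
ft_force: [0.9, 0.5, -2.7]
grip_width: 0.0245
grasp_force: 59.0
```

```bash
python3 - <<'E'
from h import *
i=bot.camera_info("wrist");im=bot.camera("wrist");cv2.imwrite("pics/w3.png",im[...,::-1])
o=bot.get_obs();print(o["eef_pos"],o["tool_rot"],o["joint_pos"].round(2),o["grip_width"],o["ft_force"].round(1))
np.save("w3.npy",i,allow_pickle=True)
E
```

```text
[0.45827482 0.33606197 0.35500992] [-2.81002100e-01  9.59707120e-01  6.56742585e-05  2.43805834e-04] [ 0.63  0.38  0.51  1.7  -0.    0.06] 0.024342883359214983 [ 0.1  0.2 -2.6]
```

View pics/w3.png

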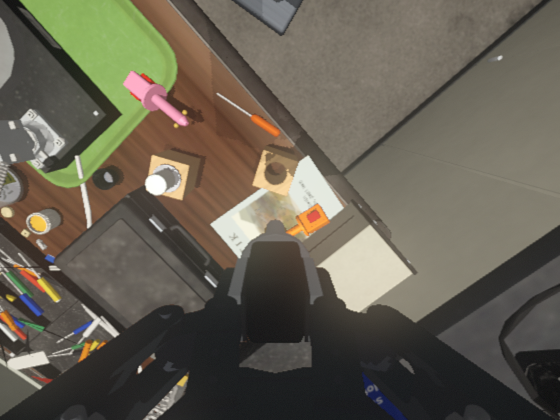

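The pin hangs in the gripper at (275,270) and the stand at (275,170) is empty. I carry it across on the robot's side of the turntable.

Emit:
step_arm(targets="-1 -0.02 -0.05 0 0 0 0; -1 -0.04 -0.12 0 0 0 0; -1 -0.06 -0.2 0 0 0 0; -1 -0.08 -0.28 0 0 0 0; -1 -0.1 -0.36 0 0 0 0; -1 -0.11 -0.44 0 0 0 0; -1 -0.12 -0.52 0 0 0 0; -1 -0.12 -0.6 0 0 0 0; -1 -0.12 -0.66 0 0 0 0; -1 -0.12 -0.7 0 0 0 0")

```text
clock: 6.08
eef_pos: [0.3964, -0.0165, 0.3529]
tool_rot: [-0.28, 0.96, 0.0, -0.002]
ft_force: [0.2, 0.3, -1.1]
grip_width: 0.0243
grasp_force: 59.1
```

Emit:
step_arm(targets="-1 0.02 -0.07 0 0 0 0; -1 0.04 -0.14 0 0 0 0; -1 0.06 -0.21 0 0 0 0; -1 0.09 -0.28 0 0 0 0; -1 0.12 -0.35 0 0 0 0; -1 0.15 -0.42 0 0 0 0; -1 0.18 -0.49 0 0 0 0; -1 0.21 -0.56 0 0 0 0; -1 0.24 -0.62 0 0 0 0; -1 0.25 -0.68 0 0 0 0")

```text
clock: 6.92
eef_pos: [0.5239, -0.3551, 0.3508]
tool_rot: [-0.281, 0.96, 0.003, -0.002]
ft_force: [0.2, -0.4, -2.0]
grip_width: 0.0242
grasp_force: 59.3
```

Emit:
step_arm(targets="-1 0 -0.04 0 0 0 0; -1 0 -0.08 0 0 0 0; -1 0 -0.1 0 0 0 0; -1 0 -0.1 0 0 0 0; -1 0 -0.1 0 0 0 0")

```text
clock: 7.33
eef_pos: [0.5227, -0.404, 0.352]
tool_rot: [-0.28, 0.96, 0.002, -0.001]
ft_force: [0.9, 0.5, -1.4]
grip_width: 0.0245
grasp_force: 59.3
```

```bash
python3 - <<'E'
from h import *
i=bot.camera_info("wrist");im=bot.camera("wrist");cv2.imwrite("pics/w4.png",im[...,::-1])
o=bot.get_obs();print(o["eef_pos"],o["tool_rot"],o["joint_pos"].round(2),o["grip_width"],o["ft_force"].round(1))
np.save("w4.npy",i,allow_pickle=True)
E
```

```text
[ 0.5229453  -0.40327702  0.3530003 ] [-0.2809917   0.95970799  0.0017913  -0.00101172] [-0.66  0.62  0.91  1.86  0.   -1.23] 0.024189776870430734 [ 0.3  0.7 -1.4]
```

View pics/w4.png

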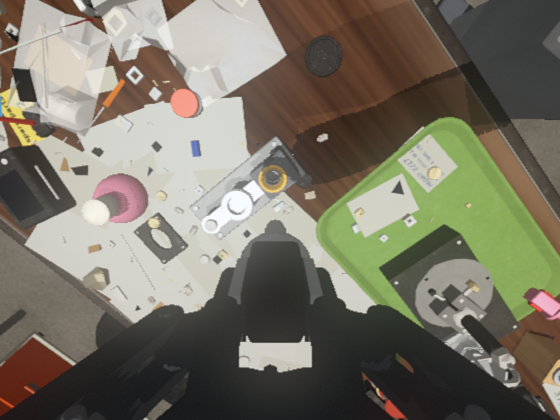

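The funnel is at (273,178), just beyond the held pin's nose at about (276,226). I measure both.

```bash
cat > m.py <<'E'
from h import *
import sys
k=sys.argv[1]; im=cv2.imread(f"pics/{k}.png");i=np.load(f"{k}.npy",allow_pickle=True).item()
x,y,w,h=map(int,sys.argv[2:6])
m=cv2.inRange(cv2.cvtColor(im,cv2.COLOR_BGR2HSV),(12,110,80),(32,255,255))[y:y+h,x:x+w]
c=max(cv2.findContours(m,0,2)[0],key=cv2.contourArea)
e=cv2.fitEllipse(cv2.convexHull(c));u,v=e[0][0]+x,e[0][1]+y
print("ellipse",u,v,e[1],"funnel",plane("wrist",u,v,.085,i))
print("tri top",tri(ray("top",419.2,193.0),ray("wrist",u,v,i)))
E
python3 m.py w4 250 155 50 45; python3 - <<'E'
from h import *
i=np.load("w4.npy",allow_pickle=True).item();im=cv2.imread("pics/w4.png")
print("nose",plane("wrist",276.5,225,.277,i))
cv2.imwrite("pics/w4c.png",cv2.resize(im[155:355,215:345],None,fx=3,fy=3,interpolation=cv2.INTER_CUBIC))
E
```

```text
ellipse 272.607608795166 178.65281105041504 (26.55579948425293, 27.358386993408203) funnel [ 0.52546391 -0.40376322  0.085     ]
tri top (array([ 0.52623001, -0.40359485,  0.08437879]), np.float64(0.0013167510428265536))
nose [ 0.52117914 -0.40271958  0.277     ]
```

View pics/w4c.png

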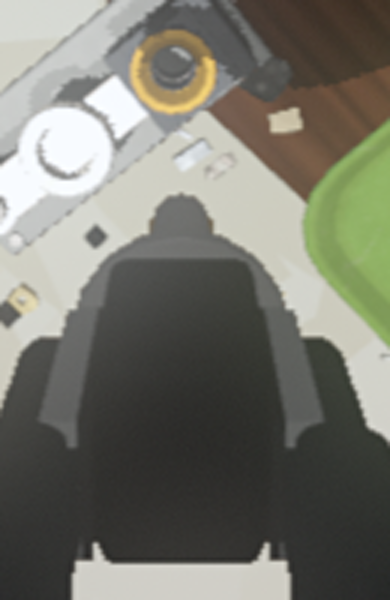

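Emit:
step_arm(targets="-1 0.008 -0.001 -0.04 0 0 0; -1 0.008 -0.001 -0.1 0 0 0; -1 0.008 -0.001 -0.17 0 0 0; -1 0.008 -0.001 -0.24 0 0 0; -1 0.008 -0.001 -0.3 0 0 0; -1 0.008 -0.001 -0.34 0 0 0; -1 0.008 -0.001 -0.36 0 0 0; -1 0.008 -0.001 -0.36 0 0 0; -1 0.008 -0.001 -0.36 0 0 0")

```text
clock: 8.13
eef_pos: [0.5275, -0.4037, 0.1758]
tool_rot: [-0.281, 0.96, -0.0, 0.0]
ft_force: [-0.0, -0.5, -2.1]
grip_width: 0.0242
grasp_force: 59.4
```

```bash
python3 - <<'E'
from h import *
i=bot.camera_info("wrist");im=bot.camera("wrist");cv2.imwrite("pics/w5.png",im[...,::-1])
o=bot.get_obs();print(o["eef_pos"],o["tool_rot"],o["grip_width"],o["ft_force"].round(1))
np.save("w5.npy",i,allow_pickle=True)
f=210/np.tan(np.radians(i["vertical_fov"]/2))
def proj(p):
    q=i["pose"][:3,:3].T@(np.array(p)-i["pose"][:3,3]);return i["cx"]-f*q[0]/q[2],i["cy"]+f*q[1]/q[2]
print(proj([.526,-.4037,.085]))
c=im[150:270,195:355][...,::-1];cv2.imwrite("pics/w5c.png",cv2.resize(c,None,fx=5,fy=5,interpolation=cv2.INTER_CUBIC))
E
```

```text
[ 0.52816677 -0.4043902   0.17701676] [-2.81379233e-01  9.59595624e-01 -1.09939712e-03  8.69897486e-04] 0.02423303288245958 [-1.  -0.1 -0.8]
(np.float64(275.5517956374628), np.float64(217.31862162610477))
```

View pics/w5c.png

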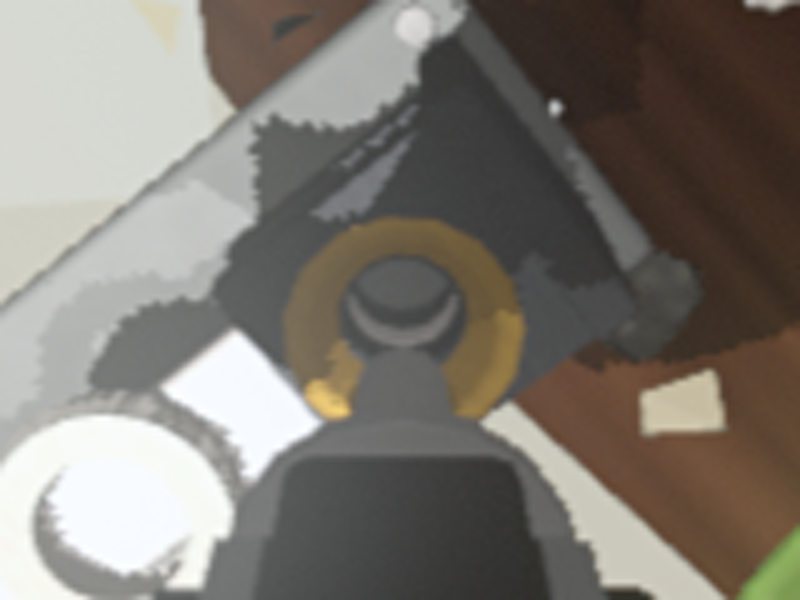

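The nose is lined up over the rim (both near column 276) and the rim centre projects where predicted, so I go down slowly.

Emit:
step_arm(targets="-1 -0.001 0.001 -0.016 0 0 0; -1 -0.001 0.001 -0.032 0 0 0; -1 -0.001 0.001 -0.048 0 0 0; -1 -0.001 0.001 -0.06 0 0 0; -1 -0.001 0.001 -0.072 0 0 0; -1 -0.001 0.001 -0.084 0 0 0; -1 -0.001 0.001 -0.084 0 0 0")

```text
clock: 8.77
eef_pos: [0.5259, -0.4034, 0.131]
tool_rot: [-0.281, 0.96, 0.001, -0.001]
ft_force: [0.3, 0.5, -0.5]
grip_width: 0.0242
grasp_force: 59.4
```

Emit:
step_arm(targets="-1 0 0 -0.014 0 0 0; -1 0 0 -0.028 0 0 0; -1 0 0 -0.042 0 0 0; -1 0 0 -0.054 0 0 0; -1 0 0 -0.064 0 0 0; -1 0 0 -0.064 0 0 0; -1 0 0 -0.064 0 0 0")

```text
clock: 9.35
eef_pos: [0.5265, -0.4037, 0.1005]
tool_rot: [-0.281, 0.96, 0.0, -0.0]
ft_force: [0.9, -0.3, -1.2]
grip_width: 0.024
grasp_force: 59.4
```

Still no contact; about 3 mm to go.

Emit:
step_arm(targets="-1 0 0 -0.004 0 0 0; -1 0 0 -0.006 0 0 0; -1 0 0 -0.008 0 0 0; -1 0 0 -0.008 0 0 0; -1 0 0 -0.008 0 0 0")

```text
clock: 9.77
eef_pos: [0.527, -0.4041, 0.0976]
tool_rot: [-0.281, 0.96, -0.0, 0.0]
ft_force: [-0.0, -0.3, -0.1]
grip_width: 0.0243
grasp_force: 59.5
```

Emit:
step_arm(targets="-1 0 0 -0.002 0 0 0; -1 0 0 -0.004 0 0 0; -1 0 0 -0.006 0 0 0; -1 0 0 -0.006 0 0 0; -1 0 0 -0.006 0 0 0")

```text
clock: 10.18
eef_pos: [0.527, -0.4041, 0.0975]
tool_rot: [-0.281, 0.96, -0.001, 0.001]
ft_force: [-4.1, 3.0, 13.1]
grip_width: 0.0242
grasp_force: 61.4
```

Contact at 13 N at just the expected height: the collar is on the rim. I let go and retreat.

Emit:
step_arm(targets="-1 0 0 0.003 0 0 0; -1 0 0 0.003 0 0 0; 0.5 0 0 0.003 0 0 0; 0.5 0 0 0.003 0 0 0; 0.5 0 0 0.003 0 0 0; 0.5 0 0 0.003 0 0 0; 0.5 0 0 0.003 0 0 0; 0.5 0 0 0.003 0 0 0")

```text
clock: 10.85
eef_pos: [0.5267, -0.4039, 0.0952]
tool_rot: [-0.281, 0.96, 0.0, -0.0]
ft_force: [0.5, 0.7, 0.4]
grip_width: 0.0643
grasp_force: 0.0
```

Emit:
step_arm(targets="0.5 0 0 0.03 0 0 0; 0.5 0 0 0.08 0 0 0; 0.5 0 0 0.14 0 0 0; 0.5 0 0 0.22 0 0 0; 0.5 0 0 0.3 0 0 0; 0.5 0 0 0.34 0 0 0; 0.5 0 0 0.34 0 0 0; 0.5 0 0 0.34 0 0 0")

```text
clock: 11.52
eef_pos: [0.5275, -0.4046, 0.2675]
tool_rot: [-0.281, 0.96, -0.002, 0.001]
ft_force: [-0.0, 0.4, -1.3]
grip_width: 0.064
grasp_force: 0.0
```

```bash
python3 - <<'E'
from h import *
i=bot.camera_info("wrist");im=bot.camera("wrist")[...,::-1].copy();cv2.imwrite("pics/w6.png",im)
o=bot.get_obs();print(o["clock"],o["eef_pos"],o["grip_width"],o["ft_force"].round(1))
hsv=cv2.cvtColor(im,cv2.COLOR_BGR2HSV)
f=210/np.tan(np.radians(i["vertical_fov"]/2))
def proj(p):
    q=i["pose"][:3,:3].T@(np.array(p)-i["pose"][:3,3]);return np.array([i["cx"]-f*q[0]/q[2],i["cy"]+f*q[1]/q[2]])
c=proj([.526,-.4037,.112]);print("pin px",c)
y=np.array([-.5373,.8434,0])
for z in(.112,):
  for s in(-.0175,.0175):print("btn out px",proj(np.array([.526,-.4037,z])+s*y), "in", proj(np.array([.526,-.4037,z])+s/.0175*.0125*y))
x0,y0=(c-40).astype(int);r=hsv[y0:y0+80,x0:x0+80]
m=cv2.inRange(r,(0,150,50),(7,255,255))|cv2.inRange(r,(173,150,50),(180,255,255))
n,l,st,ce=cv2.connectedComponentsWithStats(m)
print([(st[k,4],(ce[k]+[x0,y0]).round(1),(st[k,:4]+[x0,y0,0,0]).tolist()) for k in range(1,n) if st[k,4]>4])
E
```

```text
11.5667 [ 0.52681173 -0.40397814  0.26534052] 0.0638207075578538 [ 0.8 -1.  -0.2]
pin px [276.77849631 196.90483219]
btn out px [259.24397905 196.84041156] in [264.2533357 196.8588156]
btn out px [294.31796792 196.96927103] in [289.30618465 196.95085808]
[]
```

Red is not picked up here, perhaps because of shadow. I check numerically with looser thresholds and the other cameras.

```bash
python3 - <<'E'
from h import *
im=cv2.imread("pics/w6.png").astype(int)
rd=im[...,2]-im[...,:2].max(2)
print("R-max(G,B) rows 180..212 step 3, cols 250..306 step 2")
for v in range(180,216,3):print(v,rd[v,250:306:2])
for v in (190,197,203,209):print("lum",v,im[v,250:306:2].max(1))
for n,(u,v) in (("top",(419,190)),("scene",(360,145))):
    p=bot.camera(n)[...,::-1].copy();cv2.imwrite(f"pics/{n}1.png",p)
    i=bot.camera_info(n);f=210/np.tan(np.radians(i["vertical_fov"]/2))
    q=i["pose"][:3,:3].T@(np.array([.526,-.4037,.112])-i["pose"][:3,3]);c=np.array([i["cx"]-f*q[0]/q[2],i["cy"]+f*q[1]/q[2]])
    x0,y0=(c-15).astype(int);r=cv2.cvtColor(p,cv2.COLOR_BGR2HSV)[y0:y0+30,x0:x0+30]
    for nm,m in(("red",cv2.inRange(r,(0,140,50),(8,255,255))|cv2.inRange(r,(173,140,50),(180,255,255))),("brass",cv2.inRange(r,(12,110,70),(32,255,255))),("black",cv2.inRange(r,(0,0,0),(180,255,45)))):
        k,l,st,ce=cv2.connectedComponentsWithStats(m);print(n,c.round(1),nm,[(st[j,4],(ce[j]+[x0,y0]).round(1)) for j in range(1,k) if st[j,4]>3])
E
```

```text
R-max(G,B) rows 180..212 step 3, cols 250..306 step 2
180 [-3 -3 -2 -2 -3 -2 -1 -1 -1 -2 -1 -1 -1 -1 -1  0  0  0 -1  1  3  1 -2 -2
 -1  0 -1 -1]
183 [-1 -2 -2 -3 -3 -2 -1 -1 -2 -1 -2 -1  0 -1 -1 -1  0  0 -1 -1  1  5 -1 -2
 -2 -1 -1 -2]
186 [-4 -3 -3 -3 -4 -1 -1 -1 -2 -2 -2 -2 -2 -1 -1 -1 -1  0 -1  1  0  0  0 -2
 -3 -1 -1 -2]
189 [-2 -3 -4 -4 -1 12 23 -1 -1 -3 -1 -1 -2 -1 -1 -1 -1  0 -1  0 23 20  1 -2
 -1 -2 -2 -1]
192 [ 2 -5 -7 -5  4 30 31 -1 -2 -2 -2 -1 -2 -1 -2 -1 -1 -1 -1 -1 31 42 12 -2
 -2 -2 -1 -1]
195 [-8 -8 -7 -8  6 36 38 -1 -1 -1 -2 -2 -2 -2  0 -1 -1 -1 -2  0 64 83 44 -3
 -2  7 27 26]
198 [-8 -8 -8 -7 -4 36 37 -1 -2 -2 -2  0 -1 -1 -2 -1 -1 -1  0  1 70 81 42  6
 25 27 26 27]
201 [-8 -8 -8 -8 -2 59 38 -1 -2 -1 -2 -1 -1 -1  0  0  0 -1 -1  1 70 79 45 25
 24 25 25 26]
204 [-8 -8 -8 -8  0 68 64  3 -2 -1 -2 -2 -1 -2  0  0  0  0 -1 -1 61 76 43 22
 24 24 25 26]
207 [-3 -8 -7 -8 -8 -6 -6 -3  0 -1 -1 -1 -1  0 -1 -1 -1 -1 -1 -1  0  0  4 22
 22 23 25 24]
210 [ 2 -3 -8 -8 -8 -3  0 -1  0 -1 -2 -2 -1  0 -1 -1 -1  0  0  0  0  0  1  0
 17 24 24 24]
213 [ 1  1 -7 -3  1 -3 -2 -2  0  0  0  0  0 -
[... 382 characters left out ...]
140 153 129 114 115 114 111 112]
lum 209 [194 253 255 254 255 255 231 114 113 103  95  93  92  90  90  88  87  85
  84  96 206 205 207 169 112 114 114 114]
top [422.5 190.6] red [(np.int32(22), array([417.7, 193.1]))]
top [422.5 190.6] brass []
top [422.5 190.6] black [(np.int32(28), array([411.4, 178.5])), (np.int32(104), array([432. , 181.8])), (np.int32(305), array([417.4, 194.3]))]
scene [361.6 145.4] red [(np.int32(33), array([360.9, 146.8]))]
scene [361.6 145.4] brass [(np.int32(11), array([359.3, 156.5]))]
scene [361.6 145.4] black [(np.int32(4), array([360. , 130.5])), (np.int32(122), array([361. , 145.3])), (np.int32(8), array([352.2, 157.9])), (np.int32(12), array([366.4, 158. ]))]
```

The red spans columns 259 to 294, which is the 35 mm buttons-out width exactly where predicted, and the scene view agrees on the pin's position. The gripper is clear, so I hand in.

```bash
python3 -c "
from workcell import bot
print(bot.job_done())"
```

```text
the job is handed in; nothing more can be done
None
```

The ball-lock pin is in the jig with its collar on the brass rim and its buttons out again, the gripper is clear, the plain pin was left alone, and the job is handed in (no verdict came back).

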